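# Roll a motor into the vee cradle and clamp it

## Robot

A 7-joint arm with a two-finger parallel gripper is mounted at the origin on a cart in front of the work surface, level with it; the furniture and walls round the work are solid. World frame = base frame: x ahead of the robot, y to its left, z up, the work surface at z = 0. Lengths are in m, angles in rad, forces in N, time in s.
With the tool pointing down it reaches from about 0.35 to 0.9 m from the base axis. Payload 8.1 kg.
Tool frame: the origin (TCP) lies midway between the tips of the shut fingers; the grasp point (between the pads) lies 19 mm behind it; z points along the fingers, y is the line along which they close (so a half turn about z gives the same grasp; the last joint's range is limited). The gripper opens to 92 mm and grips with 3 to 60 N. Pads are 19 mm wide; open, the fingers measure 130 mm over their backs; the gripper's body (75 mm by 190 mm) begins 47 mm behind the grasp point.
Start: joints at [1.001, 0.434, 0.025, 1.573, -0.012, 1.134, -0.075], TCP at [0.281, -0.558, 0.227] pointing down, gripper open.
Joint ranges: [-2.62, 2.62], [-0.44, 2.09], [-1.27, 1.32], [0.08, 2.57], [-1.32, 4.46], [0.12, 2], [-2.74, 2.74]. Speed limits (rad/s): [2.22, 2.22, 3.01, 3.01, 3.14, 3.14, 3.14].

## Interface

Orientations are given as a rotation vector (axis times angle).
In Python, from cell import arm gives the robot as it stands.
- The arm moves only by the tool carry_out, never from a script. Its arguments are lists of equal length, an entry for each row: "claw": the finger opening in cm, from 0 to 9.18; "delta_pos": the shift along the tool's x, y, z in cm, a list of three; "angular": the turn, a rotation vector about the tool's x, y, z in rad, a list of three. In form: {"claw": [claw, ...], "delta_pos": [[dx, dy, dz], ...], "angular": [[ax, ay, az], ...]}. A call has 1 to 20 rows; each row shifts and turns the commanded pose from where the row before left it, along the tool's axes as they then stand; what a row does not reach is not made up. A row lasts 1/10 s, in which the tool goes at most 50 mm and 8.59 degrees, less where a joint would pass 70% of its speed; a pose out of reach is approached as far as the arm can. A call with a gripper value outside its range is refused whole. The fingers move at their own pace and stop on an object; "force" is the grip in N (left out, the last holds). Time passes only in rows, so rows that do not move let the fingers close. It gives the time, the measured TCP pose, the force, the opening and the grip force at its end, in the units of the state.
- arm.observe(): the state, without advancing time (a new reading comes with each control period).
- arm.get_image(name): name is "scene" or "top" or "wrist"; returns a dict with "frame" (480x640x3 uint8, red, green, blue), "mtx" (3x3 intrinsics, pixels), "T" (4x4, takes a point from camera to world coordinates). Camera axes: x right, y down, z forward; pixel columns grow to the right and rows downward; lengths in m; the calibration is good to about 2 mm. A picture is of the moment at which its call begins. There is no depth.
- arm.sign_off(): hands the job in; it is judged then, once.
Trained networks look in a picture, given as the dict that the camera call returned (one of the last four; its "shot" number tells which), for a name from the list of things; names that differ only in an ending like _2 or _b are one class to them, and where a whole thing is asked for, a point or a joint stands for the part that bears it (a point fixed in the world has none). Each returns a list of dicts, best first, with "conf" (0 to 1); they miss things now and then, are a little off and sometimes report something else, mostly with a low value. They report only what shows in the picture. A call takes as long as a camera call. They do not tell look-alikes from the thing itself.
- arm.look_for(label, picture): "centre" ([column, row] as shares, 0 to 1, of the picture: columns of its width, rows of its height, amid what is visible of it).
- arm.trace(label, picture): "region" (480x640 bool, what is visible of it) and "centre" ([column, row] as shares, 0 to 1, of the picture: columns of its width, rows of its height, amid what is visible of it).
- arm.place_of(label, picture): "centre" ([column, row] as shares, 0 to 1, of the picture: columns of its width, rows of its height: a listed point, or the origin of a listed thing).
The state is a dict: "clock": time; "joints": joint angles; "dq": joint speeds; "joint_efforts": joint torques, N m; "position": TCP position; "ee_rot": TCP orientation; "force": force on the tool from outside, world axes, zero at the start; "ft_torque": the same for the moment, N m; "width": opening from 0.0 (shut) to 1.0 (fully open); "gripper_force": force on a finger pad.
Only numpy, scipy, OpenCV 4.12 (cv2) and the standard library are available. Lean on these libraries where they do the work, as an engineer would, in place of code of your own. Each camera call takes 0.05 s, during which the arm holds its last target. There are 200 camera calls.

## Task

Roll the silver motor that lies on the flat deck of the blue vee cradle along the deck until it drops into the vee and centres itself there; do not lift it. Only once it has settled, swing the yellow clamp arm over and push it down until its rubber pad rests on the motor.

Things in the scene. Friction and masses are not known exactly. Their poses are not given: they have to be found in the camera images.
- motor_mid (a point): Silver DC motor lying on the cradle's deck: round can 48 mm dia, 59 mm long, 0.2 kg; thin shaft stands out 18 mm at one end. Point: middle of the can, on its axis. y lies along the axis (shaft to -y), within 6 deg of the vee's y at the start; x, z turn as it rolls. It rolls freely. A like motor on the bare bench is a bystander.
- vee (a point): Fixed blue cradle, 90 deg steel vee, 110 mm wide (y). Point: axis of a seated motor, mid-vee, 44 mm over bench. y along vee, z up, x across, from deck to clamp hinge. Deck top 36 mm over bench (motor axis on it: z=+16 mm), x -132 to -26 mm, where the vee's near flank drops; behind it a 6 mm strip 5 mm above deck. Far flank rises to x=+42, 52 mm over bench, and stops the motor.
- clamp (a joint): Yellow clamp arm angle, rad: 0 = level, pad just touching a seated motor; 1.57 = upright; more = leaning away from the deck. Starts 1.35 to 1.75. Hinge axis along the vee's y, 67 mm from the vee point in +x, 82 mm over bench. Stays where left; about 1.5 N at the handle moves it.
- clamp_handle (a point): Middle of the red handle block (30 mm along arm, 26 wide, 14 thick) at the free end of the clamp arm, 113 mm from the hinge axis. Arm 16 mm wide, 10 thick; rubber pad 26x26 mm, 67 mm from the hinge. To close, the handle goes over towards the deck (vee's -x) and down; closed it is at vee x=-46 mm, 82 mm over bench.
There are look-alikes about, which are no part of the job. Leave any turquoise look-alike of the part that bears motor_mid alone.

How it is judged:
By the outcome, as a careful person would: the job done as asked, in the order asked, and still so for the second after the job is handed in, with the robot touching nothing.
It also fails if it takes over 48 s, if anything falls off the work surface, if the arm or the gripper's body presses on something with over 40 N, if the wrist force passes 120 N, or if a joint passes its speed limit or range.

## Working session

There is one attempt and no reset: what is moved stays moved. The work goes in short steps, Python scripts to look and compute and a tool call to move; the robot and the scene stay as the last step left them, time stands still between calls to the robot, and variables do not carry over. Pictures are saved under pics/ and viewed, at most 10 in all, crops included, and the job is handed in when it is done.

Besides the shell and the picture viewer there is one more tool, called after "Call:" by a JSON object that holds its "fn" and its "kwargs". carry_out: Moves the arm, as the interface text tells. Its arguments: {"type":"object","properties":{"claw":{"type":"array","items":{"type":"number"}},"delta_pos":{"type":"array","items":{"type":"array","items":{"type":"number"}}},"angular":{"type":"array","items":{"type":"array","items":{"type":"number"}}},"force":{"type":"number"}},"required":["claw","delta_pos","angular"]}

```bash
mkdir -p pics; cat > h.py <<'E'
import numpy as np, cv2
from cell import arm
def save(p,n): cv2.imwrite(f'pics/{n}.png',cv2.cvtColor(p['frame'],cv2.COLOR_RGB2BGR))
def px(c): return np.array(c)*[640,480]
def ray(p,uv):
    d=np.linalg.inv(p['mtx'])@[uv[0],uv[1],1]; d=p['T'][:3,:3]@d
    return p['T'][:3,3],d/np.linalg.norm(d)
def atz(p,uv,z):
    o,d=ray(p,uv); return o+d*(z-o[2])/d[2]
def tri(r):
    A=0;b=0
    for o,d in r:
        P=np.eye(3)-np.outer(d,d); A=A+P; b=b+P@o
    return np.linalg.solve(A,b)
def proj(p,X):
    T=np.linalg.inv(p['T']); c=T[:3,:3]@X+T[:3,3]; u=p['mtx']@c; return u[:2]/u[2]
E
python3 - <<'E'
from h import *
np.set_printoptions(precision=4,suppress=True)
s=arm.observe(); print(s['clock'],s['position'],s['ee_rot'],s['width'])
for n in ['scene','top','wrist']:
    p=arm.get_image(n); save(p,n+'0'); print(n,p['T'][:3,3])
    for l in ['motor_mid','vee','clamp_handle','clamp']:
        try: print(l,[(round(r['conf'],2),px(r['centre']).round(1)) for r in arm.place_of(l,p)])
        except Exception as e: print(l,e)
    for l in ['motor_mid','clamp_handle']:
        print('look',l,[(round(r['conf'],2),px(r['centre']).round(1)) for r in arm.look_for(l,p)])
E
```

```text
0.0 [ 0.281  -0.5577  0.2259] [-3.055  -0.7262  0.0008] 1.001023304727556
scene [0.0773 0.5271 0.5932]
motor_mid [(0.96, array([363.3, 206.7])), (0.95, array([426.7, 263.7])), (0.72, array([290.3, 194.2]))]
vee [(0.98, array([339.3, 232.2]))]
clamp_handle [(0.7, array([300.5, 173.2]))]
clamp it knows: clamp_handle, motor_mid, vee
look motor_mid [(0.89, array([363.2, 204.7])), (0.7, array([291.5, 196.6])), (0.58, array([427.6, 267.6]))]
look clamp_handle [(0.74, array([303.7, 192.7]))]
top [0.4133 0.0297 0.9385]
motor_mid [(0.89, array([393.2, 237.4])), (0.81, array([372.2, 144. ])), (0.76, array([373.3, 333.5]))]
vee []
clamp_handle [(0.77, array([291.8, 218.5]))]
clamp it knows: clamp_handle, motor_mid, vee
look motor_mid [(0.88, array([374., 145.])), (0.83, array([373.3, 334.9])), (0.74, array([392.2, 234.8]))]
look clamp_handle [(0.87, array([295.3, 220.7]))]
wrist [ 0.3498 -0.5231  0.3861]
motor_mid []
vee []
clamp_handle []
clamp it knows: clamp_handle, motor_mid, vee
look motor_mid []
look clamp_handle []
```

View pics/scene0.png

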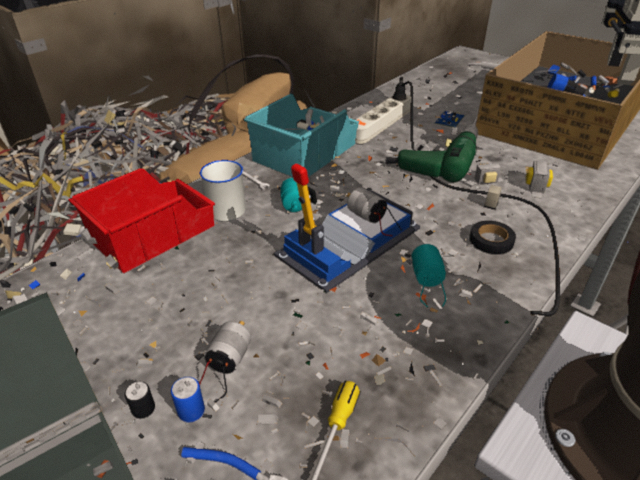

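View pics/top0.png

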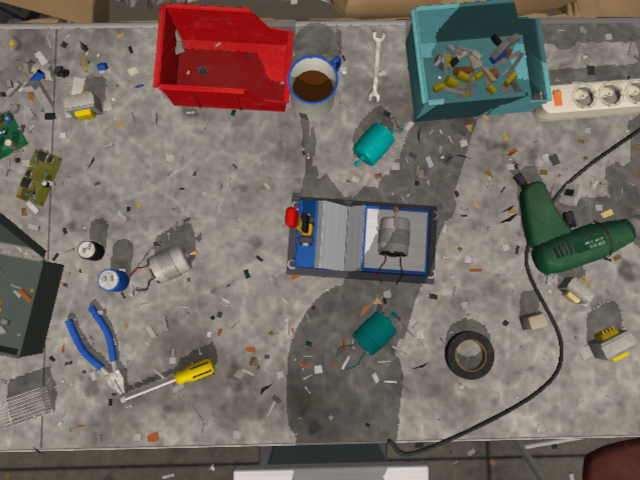

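The top view shows the motor on the deck at (393,237), with its shaft pointing up the image. The vee lies to its left and the red handle is at (292,218). The turquoise look-alikes at (373,145) and (373,333) are clear of the cradle, and the silver bystander is at (170,262).

```bash
python3 - <<'E'
from h import *
np.set_printoptions(precision=4,suppress=True)
s=arm.get_image('scene'); t=arm.get_image('top')
def best(l,p,near):
    r=[px(q['centre']) for q in arm.place_of(l,p)]
    r=[q for q in r if np.linalg.norm(q-near)<25]
    return r[0] if r else None
for l,a,b in [('motor_mid',(363,206),(393,237)),('clamp_handle',(300,173),(292,218))]:
    u,v=best(l,s,a),best(l,t,b); print(l,u,v)
    if u is not None and v is not None:
        X=tri([ray(s,u),ray(t,v)]); print(X,proj(s,X)-u,proj(t,X)-v)
u=best('vee',s,(339,232)); print('vee',atz(s,u,.044))
v=best('vee',t,(340,237)); print(v)
r=arm.trace('vee',t)
for q in r:
    print(q['conf'],q['region'].sum()); 
m=r[0]['region'].astype(np.uint8) if r else None
if m is not None:
    c=max(cv2.findContours(m,0,2)[0],key=cv2.contourArea); R=cv2.minAreaRect(c); print(R); print([atz(t,k,0.005) for k in cv2.boxPoints(R)])
# motor axis
for q in arm.trace('motor_mid',t):
    y,x=np.nonzero(q['region']); 
    if abs(x.mean()-393)<20 and abs(y.mean()-237)<20: print('motor',cv2.minAreaRect(np.c_[x,y].astype(np.float32)))
c=t['frame'][180:300,270:450]; cv2.imwrite('pics/crop1.png',cv2.cvtColor(cv2.resize(c,None,fx=4.4,fy=4.4,interpolation=2),cv2.COLOR_RGB2BGR))
E
```

```text
motor_mid [367.168 206.4  ] [392.832 237.12 ]
[ 0.5199 -0.1097  0.0551] [-0.4329 -0.0299] [0.288  0.3966]
clamp_handle [297.728 172.512] [289.984 216.72 ]
[0.5344 0.0522 0.1959] [0.4717 0.0635] [-0.3329 -0.403 ]
vee [ 0.5251 -0.0301  0.044 ]
[345.728 236.304]
0.67 10528
0.38 499
((359.0635681152344, 239.77146911621094), (154.33702087402344, 80.08633422851562), 3.9182491302490234)
[array([0.4668, 0.0768, 0.005 ]), array([0.6035, 0.0658, 0.005 ]), array([ 0.5807, -0.1983,  0.005 ]), array([ 0.444 , -0.1828,  0.005 ])]
motor ((392.9344177246094, 244.37783813476562), (31.297870635986328, 76.86528778076172), 2.726310968399048)
```

View pics/crop1.png

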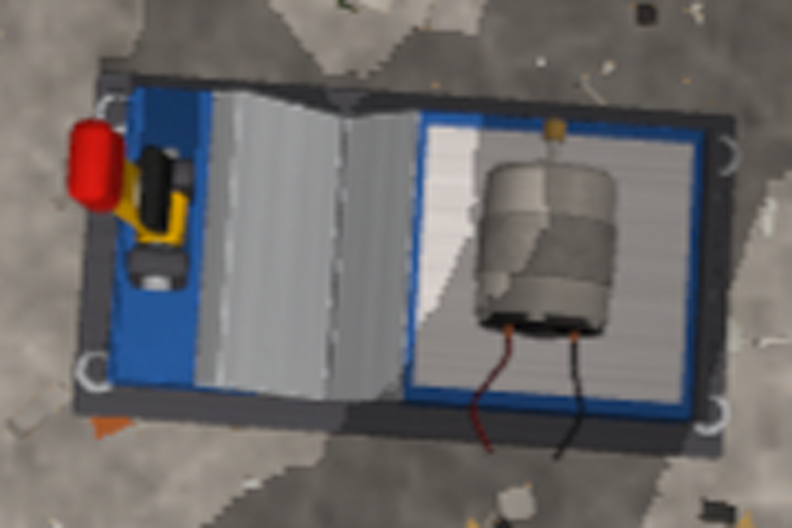

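The crop shows the can spanning about (480–615, 165–330), with its axis nearly parallel to the vee. The shaft is at (553,130) and the clamp handle at (97,165). The cradle's x_v is about (0.087, 0.996) in world axes, so the motor sits at x_v ≈ -80 mm. I'll turn the tool so its x runs along x_v, then move behind the motor.

Call:
{"fn": "carry_out", "kwargs": {"claw": [0,0,0,0,0,0,0,0,0,0,0,0,0,0,0,0,0,0,0], "delta_pos": [[0,0,0],[0,0,0],[0,0,0],[0,0,0],[0,0,0],[0,0,0],[0,0,0],[3.4,0,0],[3.4,0,0],[3.4,0,0],[3.4,0,0],[3.4,2,0],[3.4,3,0],[3.4,3,0],[3.4,3,0],[3.4,3,0],[3.4,3,0],[3.4,2,0],[3.4,1,0]], "angular": [[0,0,-0.145],[0,0,-0.145],[0,0,-0.145],[0,0,-0.145],[0,0,-0.145],[0,0,-0.145],[0,0,-0.146],[0,0,0],[0,0,0],[0,0,0],[0,0,0],[0,0,0],[0,0,0],[0,0,0],[0,0,0],[0,0,0],[0,0,0],[0,0,0],[0,0,0]]}}

```text
clock: 3.3
position: [0.5182, -0.1677, 0.2268]
ee_rot: [2.316, 2.122, 0.002]
force: [0.3, -0.2, 0.7]
width: 0.004
gripper_force: 0.0
```

```bash
cat >> h.py <<'E'
from scipy.spatial.transform import Rotation as Ro
np.set_printoptions(precision=4,suppress=True)
V=np.array([.525,-.030,.044]); a=np.deg2rad(85)
B=np.array([[np.cos(a),np.sin(a),0],[-np.sin(a),np.cos(a),0],[0,0,1]]) # rows xv,yv,z
def vee(P): return B@(np.array(P)-V)
def st():
    s=arm.observe(); R=Ro.from_rotvec(s['ee_rot']).as_matrix()
    print('t',s['clock'],'pos',s['position'],'vee mm',vee(s['position'])*1e3,'F',s['force'],'w',s['width']); print('R cols in vee',(B@R).round(3).tolist(),'q',np.array(s['joints']))
E
python3 - <<'E'
from h import *
st()
p=arm.get_image('wrist'); save(p,'w1')
for l in ['motor_mid','vee','clamp_handle']:
    for r in arm.place_of(l,p): print(l,r['conf'],px(r['centre']),atz(p,px(r['centre']),.044 if l=='vee' else .06))
E
```

```text
t 3.3 pos [ 0.5182 -0.1677  0.2268] vee mm [-137.739    -5.2021  182.75  ] F [ 0.3308 -0.1875  0.6813] w 0.004163710049883218
R cols in vee [[1.0, -0.0, 0.0], [-0.0, -1.0, -0.001], [0.0, 0.001, -1.0]] q [ 0.5235  0.3389 -0.4039  1.745   0.1476  1.0867 -0.0161]
motor_mid 0.76 [145.472 122.016] [ 0.379  -0.0755  0.06  ]
motor_mid 0.68 [316.48 143.52] [ 0.5191 -0.1054  0.06  ]
vee 0.73 [314.624  55.2  ] [ 0.5239 -0.0349  0.044 ]
```

Call:
{"fn": "carry_out", "kwargs": {"claw": [0,0,0,0,0,0,0], "delta_pos": [[0,-0.4,3],[0,0,3.5],[0,0,3.5],[0,0,3.5],[0,0,3],[0,0,1],[0,0,0]], "angular": [[0,0,0],[0,0,0],[0,0,0],[0,0,0],[0,0,0],[0,0,0],[0,0,0]]}}

```text
clock: 4.2
position: [0.5111, -0.17, 0.0508]
ee_rot: [-2.317, -2.118, 0.003]
force: [0.6, -0.4, 0.2]
width: 0.003
gripper_force: 0.0
```

```bash
python3 - <<'E'
from h import *
st()
p=arm.get_image('scene'); save(p,'s2')
cv2.imwrite('pics/s2c.png',cv2.cvtColor(cv2.resize(p['frame'][130:310,240:480],None,fx=3.3,fy=3.3),cv2.COLOR_RGB2BGR))
E
```

```text
t 4.2 pos [ 0.5111 -0.17    0.0508] vee mm [-140.7063    1.6206    6.7745] F [ 0.5876 -0.3951  0.2236] w 0.003497182217941387
R cols in vee [[1.0, -0.002, -0.0], [-0.002, -1.0, 0.003], [-0.0, -0.003, -1.0]] q [ 0.4733  0.5401 -0.3441  1.9431  0.2713  0.7057 -0.1236]
```

View pics/s2c.png

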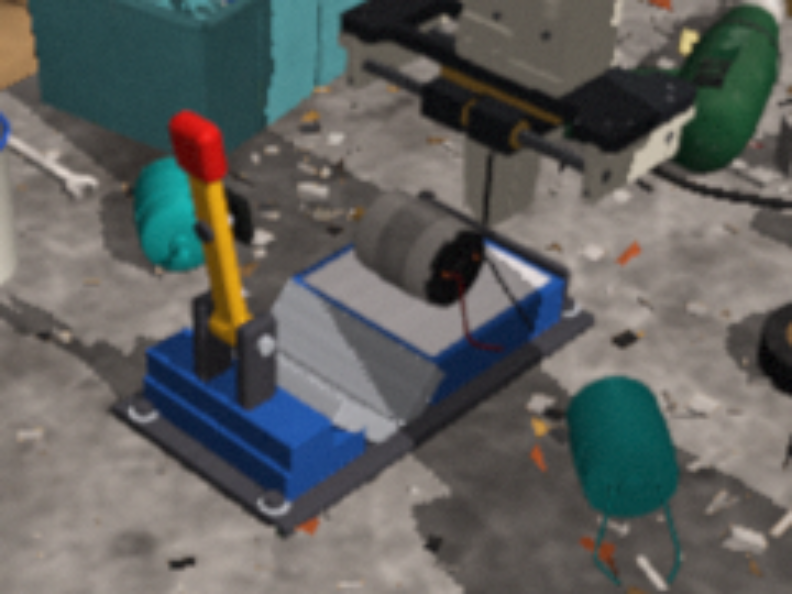

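The shut fingers at crop (500,180) stand just behind the can, clear of the strip. I'll push slowly along +x.

Call:
{"fn": "carry_out", "kwargs": {"claw": [0,0,0,0,0,0,0,0,0,0,0,0,0,0,0,0,0,0], "delta_pos": [[0.5,0,0],[0.5,0,0],[0.5,0,0],[0.5,0,0],[0.4,0,0],[0.4,0,0],[0.4,0,0],[0.4,0,0],[0.4,0,0],[0.4,0,0],[0.4,0,0],[0.4,0,0],[0.4,0,0],[0.4,0,0],[0.4,0,0],[0.4,0,0],[0,0,0],[0,0,0]], "angular": [[0,0,0],[0,0,0],[0,0,0],[0,0,0],[0,0,0],[0,0,0],[0,0,0],[0,0,0],[0,0,0],[0,0,0],[0,0,0],[0,0,0],[0,0,0],[0,0,0],[0,0,0],[0,0,0],[0,0,0],[0,0,0]]}}

```text
clock: 6.05
position: [0.5184, -0.1012, 0.0517]
ee_rot: [2.317, 2.122, -0.0]
force: [-0.6, 0.7, -0.1]
width: 0.007
gripper_force: 0.0
```

```bash
python3 - <<'E'
from h import *
st()
p=arm.get_image('scene')
for r in arm.place_of('motor_mid',p): print(r['conf'],px(r['centre']),vee(atz(p,px(r['centre']),.06)),vee(atz(p,px(r['centre']),.044)))
cv2.imwrite('pics/s3c.png',cv2.cvtColor(cv2.resize(p['frame'][130:310,240:480],None,fx=3.3,fy=3.3),cv2.COLOR_RGB2BGR))
E
```

```text
t 6.05 pos [ 0.5184 -0.1012  0.0517] vee mm [-71.4958   0.3932   7.7134] F [-0.5836  0.7065 -0.0735] w 0.0073634135115317
R cols in vee [[1.0, -0.001, -0.0], [-0.001, -1.0, 0.0], [-0.0, -0.0, -1.0]] q [ 0.3482  0.5251 -0.3473  1.9702  0.2712  0.6909 -0.2543]
0.94 [348.48  216.576] [-0.0282  0.001   0.016 ] [-0.0445 -0.0138  0.    ]
0.75 [427.904 263.52 ] [-0.0256  0.1742  0.016 ] [-0.0419  0.1646  0.    ]
0.71 [293.824 194.208] [-0.0072 -0.1202  0.016 ] [-0.0229 -0.1387  0.    ]
```

View pics/s3c.png

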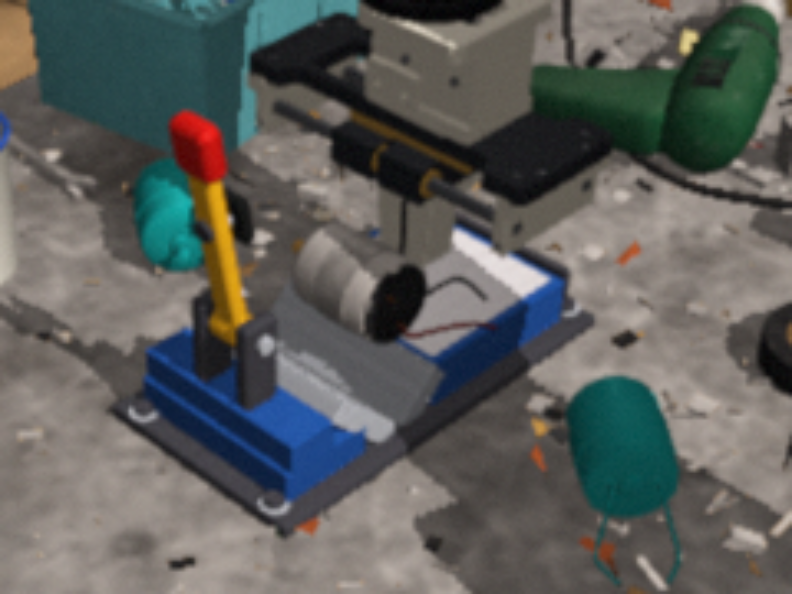

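The motor, at crop (360,280), is now at the deck's edge. I'll push a little further.

Call:
{"fn": "carry_out", "kwargs": {"claw": [0,0,0,0,0,0,0,0,0,0,0,0], "delta_pos": [[0.3,0,0],[0.3,0,0],[0.3,0,0],[0.3,0,0],[0.3,0,0],[0.2,0,0],[0,0,0],[-0.5,0,0],[-1,0,0],[0,0,0],[0,0,0],[0,0,0]], "angular": [[0,0,0],[0,0,0],[0,0,0],[0,0,0],[0,0,0],[0,0,0],[0,0,0],[0,0,0],[0,0,0],[0,0,0],[0,0,0],[0,0,0]]}}

```text
clock: 7.35
position: [0.5185, -0.0993, 0.0517]
ee_rot: [-2.317, -2.121, -0.0]
force: [0.1, -0.1, -1.0]
width: 0.005
gripper_force: 0.0
```

```bash
python3 - <<'E'
from h import *
st()
p=arm.get_image('scene')
for r in arm.place_of('motor_mid',p): print(r['conf'],px(r['centre']),vee(atz(p,px(r['centre']),.06)),vee(atz(p,px(r['centre']),.044)))
for r in arm.place_of('vee',p): print('vee',r['conf'],px(r['centre']))
cv2.imwrite('pics/s4c.png',cv2.cvtColor(cv2.resize(p['frame'][130:310,240:480],None,fx=3.3,fy=3.3),cv2.COLOR_RGB2BGR))
E
```

```text
t 7.35 pos [ 0.5185 -0.0993  0.0517] vee mm [-69.5994   0.3967   7.7376] F [ 0.0838 -0.128  -1.0348] w 0.004840543118815625
R cols in vee [[1.0, -0.001, 0.0], [-0.001, -1.0, -0.0], [0.0, 0.0, -1.0]] q [ 0.345   0.5248 -0.3476  1.9707  0.2711  0.6905 -0.2583]
0.83 [336.32  228.096] [0.011  0.0094 0.016 ] [-0.0041 -0.0052  0.    ]
0.76 [292.288 195.504] [-0.0023 -0.119   0.016 ] [-0.0178 -0.1374  0.    ]
vee 0.65 [338.112 229.392]
```

View pics/s4c.png

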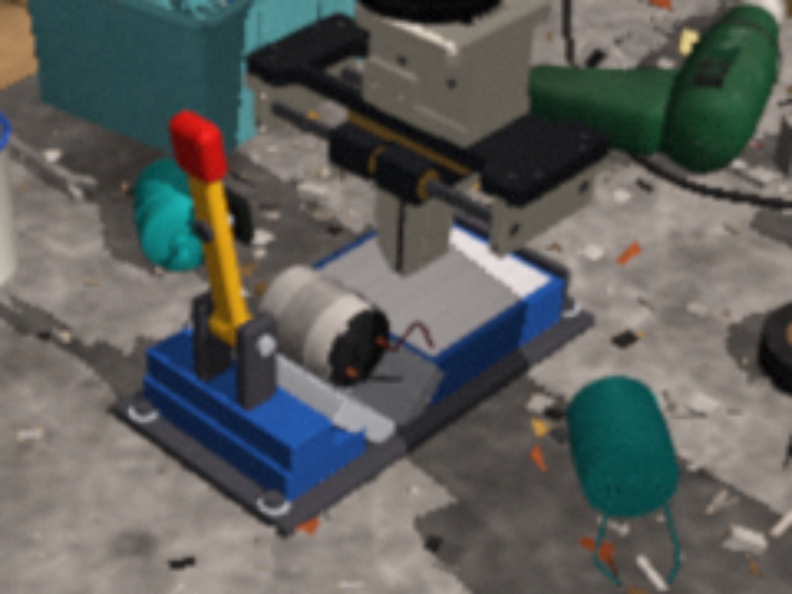

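The motor sits in the vee at crop (325,325), within about 4 mm of the vee point. I'll rise, pass over the handle and come down behind it.

Call:
{"fn": "carry_out", "kwargs": {"claw": [0,0,0,0,0,0,0,0,0,0,0,0,0,0,0,0], "delta_pos": [[-0.5,0,-2],[0,0,-4],[0,0,-4],[0,0,-4],[0,0,-4],[0,0,-2],[1.5,0,0],[3.5,0,0],[3.5,0,0],[3.5,0,0],[3.5,0,0],[3,0,0],[1.5,0,0],[0,0,0],[0,0,0],[0,0,0]], "angular": [[0,0,0],[0,0,0],[0,0,0],[0,0,0],[0,0,0],[0,0,0],[0,0,0],[0,0,0],[0,0,0],[0,0,0],[0,0,0],[0,0,0],[0,0,0],[0,0,0],[0,0,0],[0,0,0]]}}

```text
clock: 9.1
position: [0.5358, 0.0929, 0.2516]
ee_rot: [2.319, 2.118, -0.002]
force: [0.4, 0.1, 0.4]
width: 0.007
gripper_force: 0.0
```

```bash
python3 - <<'E'
from h import *
st()
p=arm.get_image('scene'); t=arm.get_image('top')
for q in (p,t):
  for r in arm.place_of('motor_mid',q): print(r['conf'],px(r['centre']),vee(atz(q,px(r['centre']),.044)))
  for r in arm.place_of('clamp_handle',q): print('h',r['conf'],px(r['centre']),vee(atz(q,px(r['centre']),.195)))
  for r in arm.place_of('vee',q): print('vee',r['conf'],px(r['centre']))
E
```

```text
t 9.1 pos [0.5358 0.0929 0.2516] vee mm [123.3948  -0.0441 207.5503] F [0.3683 0.0988 0.4045] w 0.0067873618877512904
R cols in vee [[1.0, -0.003, -0.001], [-0.003, -1.0, 0.0], [-0.001, -0.0, -1.0]] q [ 0.1062  0.3303 -0.4938  1.7046  0.1703  1.1499 -0.5256]
0.66 [430.72  266.592] [-0.039   0.1722  0.    ]
0.6 [335.488 226.416] [-0.0066 -0.0096  0.    ]
0.59 [292.672 195.696] [-0.0179 -0.1364  0.    ]
h 0.76 [303.232 171.216] [ 0.0738 -0.0009  0.151 ]
vee 0.59 [342.208 230.112]
0.74 [372.48 144.48] [-0.0391 -0.1568  0.    ]
```

Call:
{"fn": "carry_out", "kwargs": {"claw": [0,0,0,0,0,0,0,0,0,0,0,0,0,0,0,0], "delta_pos": [[0,0,2],[0,0,3],[0,0,1.3],[-1.2,0,0],[-1.4,0,0],[-1.1,0,-0.1],[-1.1,0,-0.1],[-1.1,0,-0.1],[-1.1,0,0.1],[-1.1,0,0.3],[-1,0,0.5],[-1,0,0.5],[-0.9,0,0.6],[-0.9,0,0.7],[0,0,0],[0,0,0]], "angular": [[0,0,0],[0,0,0],[0,0,0],[0,0,0],[0,0,0],[0,0,0],[0,0,0],[0,0,0],[0,0,0],[0,0,0],[0,0,0],[0,0,0],[0,0,0],[0,0,0],[0,0,0],[0,0,0]]}}

```text
clock: 11.1
position: [0.5249, -0.0236, 0.1643]
ee_rot: [-2.317, -2.121, 0.001]
force: [0.2, 0.0, 0.2]
width: 0.007
gripper_force: 0.0
```

```bash
python3 - <<'E'
from h import *
st()
p=arm.get_image('scene')
for r in arm.place_of('motor_mid',p)+arm.place_of('clamp_handle',p): print(r['conf'],px(r['centre']))
cv2.imwrite('pics/s5c.png',cv2.cvtColor(cv2.resize(p['frame'][110:290,220:460],None,fx=3.3,fy=3.3),cv2.COLOR_RGB2BGR))
E
```

```text
t 11.1 pos [ 0.5249 -0.0236  0.1643] vee mm [  6.3594   0.6719 120.3026] F [0.2101 0.0488 0.2308] w 0.007213702165423908
R cols in vee [[1.0, -0.001, 0.0], [-0.001, -1.0, 0.001], [0.0, -0.001, -1.0]] q [ 0.2888  0.3816 -0.4513  1.8648  0.202   0.9411 -0.3425]
0.68 [426.624 265.92 ]
0.66 [296.192 193.68 ]
0.93 [345.28 165.6 ]
```

View pics/s5c.png

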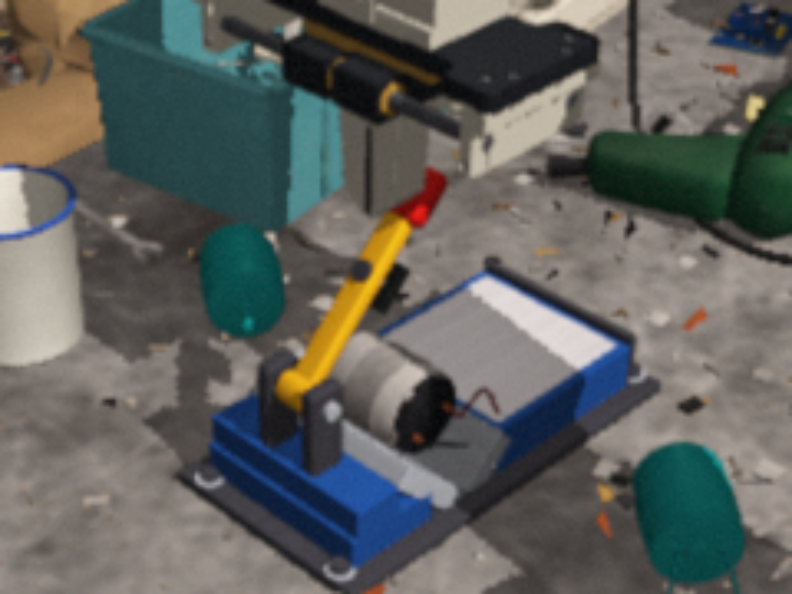

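The arm is following the fingers: the handle is at crop (425,200) and the motor is still in the vee. I'll continue down.

Call:
{"fn": "carry_out", "kwargs": {"claw": [0,0,0,0,0,0,0,0,0,0], "delta_pos": [[-0.8,0,0.7],[-0.8,0,0.8],[-0.7,0,0.8],[-0.5,0,0.8],[-0.4,0,0.8],[-0.3,0,0.8],[-0.2,0,0.7],[-0.2,0,0.6],[0,0,0],[0,0,0]], "angular": [[0,0,0],[0,0,0],[0,0,0],[0,0,0],[0,0,0],[0,0,0],[0,0,0],[0,0,0],[0,0,0],[0,0,0]]}}

```text
clock: 12.25
position: [0.5217, -0.0622, 0.1046]
ee_rot: [-2.317, -2.122, 0.0]
force: [0.5, 0.6, -0.2]
width: 0.002
gripper_force: 0.0
```

Call:
{"fn": "carry_out", "kwargs": {"claw": [0,0,0,0,0], "delta_pos": [[0,0,0.3],[0,0,0.3],[0,0,0.2],[0,0,0],[0,0,0]], "angular": [[0,0,0],[0,0,0],[0,0,0],[0,0,0],[0,0,0]]}}

```text
clock: 12.75
position: [0.5217, -0.0623, 0.0967]
ee_rot: [-2.317, -2.122, 0.0]
force: [-0.4, -0.1, 0.3]
width: 0.004
gripper_force: 0.0
```

```bash
python3 - <<'E'
from h import *
st()
p=arm.get_image('scene')
for r in arm.place_of('motor_mid',p)+arm.place_of('clamp_handle',p): print(r['conf'],px(r['centre']))
cv2.imwrite('pics/s6c.png',cv2.cvtColor(cv2.resize(p['frame'][130:290,240:440],None,fx=3.75,fy=3.75),cv2.COLOR_RGB2BGR))
E
```

```text
t 12.75 pos [ 0.5217 -0.0623  0.0967] vee mm [-32.4698   0.4879  52.6588] F [-0.383  -0.1094  0.3349] w 0.004409156416664082
R cols in vee [[1.0, -0.001, 0.0], [-0.001, -1.0, 0.0], [0.0, -0.0, -1.0]] q [ 0.3275  0.4643 -0.4143  1.937   0.2561  0.7916 -0.317 ]
0.82 [428.096 266.016]
0.8 [334.592 227.616]
0.79 [289.92 194.88]
0.92 [355.904 195.888]
```

View pics/s6c.png

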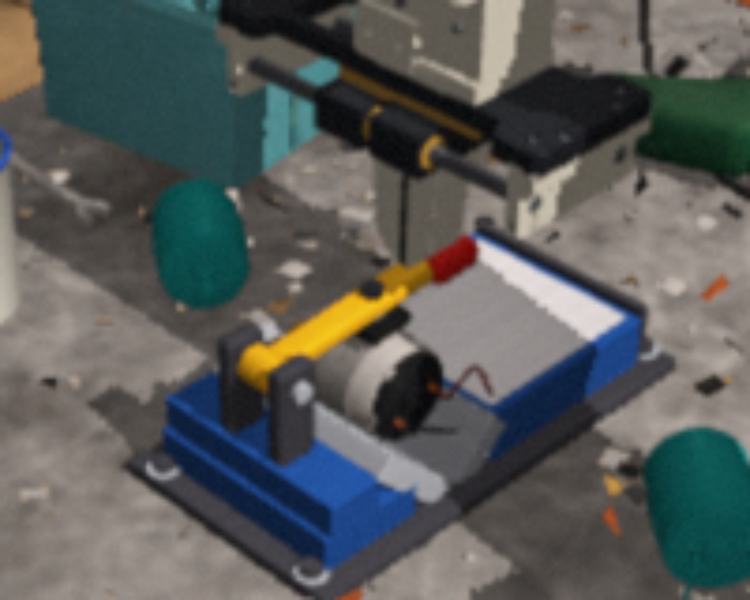

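The clamp is nearly closed, with the handle at crop (455,258) and the pad just over the can at (385,325). I'll press on in small steps and watch the force.

Call:
{"fn": "carry_out", "kwargs": {"claw": [0,0,0,0,0], "delta_pos": [[-0.4,0,0],[-0.3,0,0.2],[0,0,0.2],[0,0,0.1],[0,0,0]], "angular": [[0,0,0],[0,0,0],[0,0,0],[0,0,0],[0,0,0]]}}

```text
clock: 13.4
position: [0.521, -0.0694, 0.0915]
ee_rot: [-2.317, -2.121, 0.0]
force: [-0.7, -0.2, 0.1]
width: 0.005
gripper_force: 0.0
```

Call:
{"fn": "carry_out", "kwargs": {"claw": [0,0,0], "delta_pos": [[0,0,0.1],[0,0,0.1],[0,0,0]], "angular": [[0,0,0],[0,0,0],[0,0,0]]}}

```text
clock: 13.7
position: [0.5211, -0.0693, 0.0896]
ee_rot: [-2.317, -2.122, 0.0]
force: [-0.1, -0.1, -0.1]
width: 0.007
gripper_force: 0.0
```

Call:
{"fn": "carry_out", "kwargs": {"claw": [0,0,0], "delta_pos": [[0,0,0.1],[0,0,0.1],[0,0,0]], "angular": [[0,0,0],[0,0,0],[0,0,0]]}}

```text
clock: 14.0
position: [0.5213, -0.0693, 0.0887]
ee_rot: [2.317, 2.121, -0.0]
force: [-3.3, -0.3, 12.7]
width: 0.01
gripper_force: 7.0
```

Call:
{"fn": "carry_out", "kwargs": {"claw": [0,0,0], "delta_pos": [[0,0,0.1],[0,0,0],[0,0,0]], "angular": [[0,0,0],[0,0,0],[0,0,0]]}}

```text
clock: 14.3
position: [0.5213, -0.0694, 0.0885]
ee_rot: [2.316, 2.121, 0.0]
force: [-8.7, -1.3, 24.5]
width: 0.004
gripper_force: 11.9
```

The pad is firmly seated: 24 N at tip height 88.5 mm, against about 89 mm expected at angle 0. I'll retreat straight up.

Call:
{"fn": "carry_out", "kwargs": {"claw": [0,0,0,0,0,0,0,0,0,0,0], "delta_pos": [[0,0,-0.2],[0,0,-0.5],[0,0,-1.5],[0,0,-3],[0,0,-4],[-2,0,-3],[-4,0,0],[-4,0,0],[-4,0,0],[-2,0,0],[0,0,0]], "angular": [[0,0,0],[0,0,0],[0,0,0],[0,0,0],[0,0,0],[0,0,0],[0,0,0],[0,0,0],[0,0,0],[0,0,0],[0,0,0]]}}

```text
clock: 15.4
position: [0.506, -0.2328, 0.2084]
ee_rot: [2.323, 2.115, -0.002]
force: [0.5, 0.6, -0.3]
width: 0.009
gripper_force: 0.0
```

```bash
python3 - <<'E'
from h import *
st()
p=arm.get_image('scene'); t=arm.get_image('top')
q=[[px(r['centre']) for r in arm.place_of('clamp_handle',k)] for k in (p,t)]; print(q)
try: print('handle',vee(tri([ray(p,q[0][0]),ray(t,q[1][0])])))
except Exception as e: print(e)
a=cv2.resize(p['frame'][150:290,260:420],(480,420)); b=cv2.resize(t['frame'][180:300,280:440],(320,240))
im=np.zeros((420,800,3),np.uint8); im[:,:480]=a; im[:240,480:]=b
cv2.imwrite('pics/s7c.png',cv2.cvtColor(im,cv2.COLOR_RGB2BGR))
E
```

```text
t 15.4 pos [ 0.506  -0.2328  0.2084] vee mm [-203.7112    1.2361  164.3956] F [ 0.46    0.5856 -0.3132] w 0.008588415475984337
R cols in vee [[1.0, -0.006, -0.001], [-0.006, -1.0, 0.001], [-0.001, -0.001, -1.0]] q [ 0.6247  0.3745 -0.3886  1.7405  0.1613  1.0583  0.0872]
[[array([357.824, 198.   ])], [array([377.28 , 234.384])]]
handle [-0.0506  0.      0.0443]
```

View pics/s7c.png

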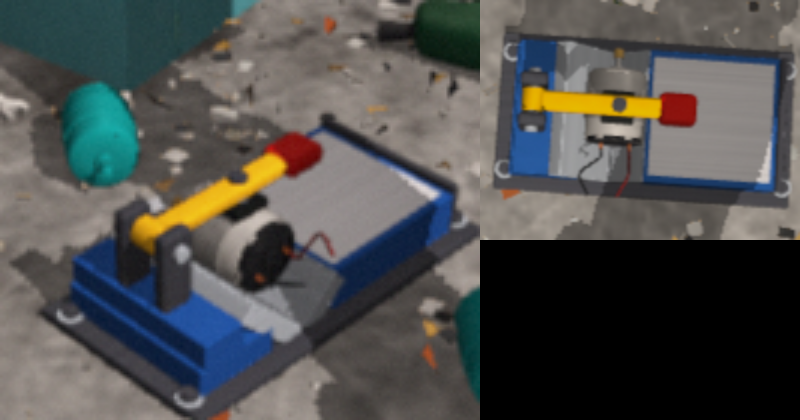

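The pad rests on the seated motor, with the handle measured at x_v ≈ -50 mm, and the robot is clear. I'll hand the job in.

```bash
python3 -c "
from cell import arm
print(arm.sign_off())"
```

```text
the job is handed in; nothing more can be done
None
```

The motor was rolled along the deck into the vee without lifting and settled there; the clamp arm was then swung over and pressed down until its pad rested on the motor (24 N at the fingertips). The robot was clear of everything when I handed the job in, at about 15.5 s.

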